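# Pump a trigger clamp tight on a glued brush

### The job

The split bamboo brush has just been glued and its two halves stand in the open trigger clamp that lies on the plywood. Close the clamp on them by pumping its trigger (squeeze it to its stop, let it spring back, and again) until the jaws bite and the halves are held firmly together, ends even; do not crush the light brush with a hard last squeeze. Then let go with the clamp lying flat on the plywood and everything else left where it is.

Things in the scene. Friction and masses are not known exactly. Their poses are not given: they have to be found in the camera images.
- clamp: One-handed trigger bar clamp, loose, lying on its side, 36 mm tall, about 0.6 kg. Carries the black housing (x -18 to 28, y -47 to 63 mm), fixed handle, near jaw. Origin: on the plywood under the bar. Axes: y along the steel bar towards the end jaw; handle, trigger and both jaws stick out from the bar to -x; z up. It slides on the plywood: even closing on handle and trigger shifts it 15 mm to +y.
- trigger (a joint): Trigger: 0 at rest, 0.28 rad at its stop (outer end squeezed to -y). A full stroke ratchets the end jaw in 5 mm (first to 7.5); a short one may catch no tooth. Free pull at trigger_grip: 2 N, 9 at the stop (pads feel up to 13, rubbing). Once bitten it climbs when the ratchet catches, stalling early: 20 N presses the brush with 45 N, 26 with 60, 35 with 90; 50 crushes it (bears 100).
- trigger_grip (a point): Where a finger pulls: middle of the trigger, 110 mm from its pivot, 18 mm above the plywood. Trigger: a bar 11 mm thick along y, z 8 to 28 mm, reaching 40 to 132 mm from the pivot. At rest this point is at x -94, y 15 mm of the clamp, at the stop y -15. Handle back to trigger front here: 65 mm at rest, 34 mm at the stop. Free room for a finger: 28 mm or more on both sides.
- handle_grip (a point): Middle of the handle behind the trigger_grip, 18 mm above the plywood: x -95, y -33 mm of the clamp. Handle: straight black grip, x -14 to -130, front face y -22, back face y -44, z 0 to 34 mm.
- pivot (a point): Trigger's pivot pin, upright, at x 15, y 0 mm of the clamp, 18 mm above the plywood.
- near_pad (a point): Middle of the near jaw's flat soft pad face (32 x 34 mm), 17 mm above the plywood, at x -60, y 76 mm of the clamp; faces +y. The near jaw's arm is y 52 to 68 mm and ends at x -78.
- bar: Steel bar (21 x 6 x 345 mm, serrated edge) with the black end jaw; slides along the clamp's y, axes parallel to the clamp's. Origin: on the plywood under the middle of the end jaw's pad face, x -60 of the clamp. Pad faces are (its y in the clamp's frame - 76 mm) apart: 70 to 82 at the start, 54 closed on the brush. Its 18 N friction holds it: on release 12 to 17 N of a squeeze stays.
- brush_near: Half of the split bamboo brush nearer to the clamp's handle: light wooden block 90 (x) x 27 (y) x 24 (z) mm, dark bristle tufts up to 38 mm, 60 g, loose, standing bristles up against the near jaw. Origin: centre of its underside; x along its length.
- brush_far: The other half, same size, standing beside it at the end jaw's side, with its ends even with the first and gaps of a few mm. Origin: centre of its underside; x along its length.
- tackle_box: Red tackle box with a clip-on lid, fixed, 350 x 200 x 155 mm plus a folding handle to 177 mm, long side (its y) roughly along world x. Origin: centre of its underside. A bystander.
- wax_block: Orange wax block, 95 x 42 x 22 mm, loose, a bystander. Origin: centre of its underside.
- groove_scraper: Stainless groove scraper, flat bar 132 x 24 x 4 mm with round ends, loose, a bystander. Origin: centre of its underside.
- cup: Clear plastic cup, 80 mm across, 100 mm tall, 30 g, loose, empty, a bystander. Origin: centre of its underside.
Not all that is in view belongs to the job. What is shaped like the brush_far but turquoise is not meant. What is shaped like the brush_near but blue is not meant.

How it is judged:
On the way, in this order (a step that is already met when the one before it is completed fails the run):
1. the trigger has been squeezed to its stop (value of joint trigger above 0.262 rad), for 0.05 s.
2. and has been let spring back (value of joint trigger below 0.05 rad), for 0.05 s.
3. the trigger has been squeezed to its stop a second time (value of joint trigger above 0.262 rad), for 0.05 s.
4. and has been let spring back again (value of joint trigger below 0.05 rad), for 0.05 s.
5. the jaws have bitten: end jaw on the far half and the halves on each other, each with more than 6 N (contact force between bar and brush_far above 6 N and contact force between brush_far and brush_near above 6 N), for 0.2 s.
At the end, for the whole second after the job is handed in: The clamp lies flat and at rest on the plywood, its trigger sprung back (under 0.05 rad), and holds the two brush halves upright, closed along the split (within 0.06 rad) with ends even within 6 mm; near jaw, halves and end jaw each press with more than 6 N (all of step 5 and contact force between brush_near and clamp above 6 N and value of joint trigger below 0.05 rad and x of brush_far in the frame of brush_near between -0.006 and 0.006 m and angle between the x axis of brush_far and the x axis of brush_near, either way round below 0.06 rad and angle between each of brush_near, brush_far's own z axis and vertical below 0.1 rad and angle between clamp's own z axis and vertical below 0.06 rad and height (world z) of clamp below 0.01 m and linear speed of clamp below 0.01 m/s); the robot touches nothing.
It fails at once if the brush is crushed: more than 100 N from the end jaw (contact force between bar and brush_far above 100 N).
It fails at once if the wax block, scraper or cup is shifted more than 20 mm (distance of any of wax_block, groove_scraper, cup from where it was at the start of the episode above 0.02 m).
It fails at once if the cup is tipped (angle between cup's own z axis and vertical above 0.5 rad).
It also fails if it takes over 64 s, if anything falls off the work surface, if the arm or the gripper's body presses on something with over 40 N, if the wrist force passes 120 N, or if a joint passes its speed limit or range.

### The arm

A 6-joint arm with a two-finger parallel gripper is mounted at the origin on the work surface. World frame = base frame: x ahead of the robot, y to its left, z up, the work surface at z = 0. Lengths are in m, angles in rad, forces in N, time in s.
With the tool pointing down it reaches from about 0.425 to 0.95 m from the base axis. Payload 3.5 kg.
Tool frame: the origin (TCP) lies at the very end of the fingers, on their centre line; the grasp point (between the pads) lies 19 mm behind it (bot.tcp_to_grasp is the distance from the TCP to the grasp point, in m); z points along the fingers, y is the line along which they close (so a half turn about z gives the same grasp; the last joint's range is limited). The gripper opens to 85 mm and grips with 20 to 120 N. Pads are 22 mm wide; open, the fingers measure 114 mm over their backs; the gripper's body (76 mm by 85 mm) begins 54 mm behind the grasp point. The pads swing forward as they close: fully open they stand 13 mm farther back than shut.
Start: joints at [-1.378, 0.286, 1.577, -0, 1.279, -0.15], TCP at [0.227, -0.636, 0.231] pointing down, gripper open.
Joint ranges: [-2.77, 2.77], [-0.9, 2.22], [0.21, 2.48], [-1.53, 4.67], [0.24, 2.81], [-2.84, 2.84]. Speed limits (rad/s): [2.79, 2.79, 3.14, 3.14, 3.14, 3.14].

### API

Orientations are given as a rotation vector (axis times angle).
In Python, from rig import sensors, optics, order, bot gives the robot as it stands.
- The arm moves only by the tool creep_tool, called after "Emit:" as name(argument=value, ...) on one line, values as JSON. Schema: {"type":"object","properties":{"plan":{"type":"object","properties":{"motion":{"type":"array","items":{"type":"array","items":{"type":"number"},"minItems":7,"maxItems":7},"minItems":1,"maxItems":8}},"additionalProperties":false,"required":["motion"]},"grip_n":{"type":"number"},"only":{"type":"string"},"quiet":{"type":"boolean"},"lines":{"type":"string"}},"required":["plan"],"additionalProperties":false}. plan is an object whose key "motion" holds a list of rows, 1 to 8 of them, each of 7 numbers: the opening from 0.0 (shut) to 1.0 (fully open), then dx, dy, dz in shares of 1 m (1.0 is 1 m), then a rotation vector rx, ry, rz in fractions of the full range, 1 being pi rad; each row is the pose to reach, as a shift and turn from the pose commanded when the call began, along the tool's axes at that moment; what a row does not reach only later rows make up. A row lasts 1/8 s, in which the tool goes at most 0.0625 m and 0.188 rad, less where a joint would pass 70% of its speed; a pose out of reach is approached as far as the arm can. The fingers move at their own pace and stop on an object; grip_n is the grip in N (left out, the last holds). Time passes only in rows, so rows that do not move let the fingers close. The tool returns the time, the measured TCP pose, the force, the opening and the grip force at its end. only (a regular expression) keeps the lines of the reply that match it, lines (a string "A,B") keeps lines A to B, and quiet returns only ok. Shift and turn numbers lie between -1 and 1, and a call with a number outside is refused. Input that does not fit is refused with a message, and nothing moves.
- sensors.read_state(): the state, without advancing time (a new reading comes with each control period).
- optics.get_image(name): name is "scene" or "top" or "wrist"; returns a dict with "color" (384x512x3 uint8, red, green, blue), "vfov" (degrees; the focal length in pixels is half the picture's height over the tangent of half this angle, whatever the lens; pixels are square), "cx", "cy" (the principal point, pixels), "xyz" and "orientation" of the camera in the world. Camera axes: x right, y down, z forward; pixel columns grow to the right and rows downward; lengths in m; the calibration is good to about 2 mm. The wrist camera is an equidistant fisheye: a pixel r from the principal point sees the ray r / f radians off the axis. A picture is of the moment at which its call begins. There is no depth.
- order.finish_job(): hands the job in; it is judged then, once.
The state is a dict: "t": time; "joints": joint angles; "qd": joint speeds; "joint_torque": joint torques, N m; "tool_pos": TCP position; "tool_rot": TCP orientation; "contact_force": force on the tool from outside, world axes, zero at the start; "wrist_torque": the same for the moment, N m; "opening": opening from 0.0 (shut) to 1.0 (fully open); "grasp_force": force on a finger pad.
Only numpy, scipy, OpenCV 4.12 (cv2) and the standard library are available. Lean on these libraries where they do the work, as an engineer would, in place of code of your own. Each camera call takes 0.05 s, during which the arm holds its last target. There are 200 camera calls.

## Working session

There is one attempt and no reset: what is moved stays moved. The work goes in short steps, Python scripts to look and compute and a tool call to move; the robot and the scene stay as the last step left them, time stands still between calls to the robot, and variables do not carry over. Pictures are saved under pics/ and viewed, at most 12 in all, crops included, and the job is handed in when it is done.

```bash
mkdir -p pics; cat > h.py <<'E'
import numpy as np,cv2
from rig import sensors,optics,order,bot
from scipy.spatial.transform import Rotation as R
def Rm(o):
    o=np.array(o,float)
    if o.shape==(3,3): return o
    return R.from_rotvec(o).as_matrix() if o.size==3 else R.from_quat(o).as_matrix()
def snap(n,f):
    im=optics.get_image(n); cv2.imwrite('pics/'+f,im['color'][:,:,::-1]); np.save('pics/'+f+'.npy',{k:v for k,v in im.items()},allow_pickle=True); return im
def load(f): return np.load('pics/'+f+'.npy',allow_pickle=True).item()
def ground(im,u,v,z,fish=False):
    f=im['color'].shape[0]/2/np.tan(np.radians(im['vfov'])/2)
    x,y=u-im['cx'],v-im['cy']
    if fish:
        r=np.hypot(x,y);t=r/f;d=np.array([x/r*np.sin(t),y/r*np.sin(t),np.cos(t)])
    else: d=np.array([x/f,y/f,1])
    d=Rm(im['orientation'])@d;p=np.array(im['xyz']);return p+d*(z-p[2])/d[2]
E
python3 - <<'E'
from h import *
for n in('top','scene'):
    im=snap(n,n+'0.png');print(n,im['vfov'],im['cx'],im['cy'],im['xyz'],im['orientation'])
print(sensors.read_state(),bot.tcp_to_grasp)
E
```

```text
top 46.31874817382844 253.13034381224074 189.46715111039725 [ 0.38627928 -0.02081637  1.37887321] [-2.11925371  2.15575021 -0.17435147]
scene 57.837064937301776 254.48226326289998 184.88910253133494 [1.42356358 0.16810526 0.64607898] [-1.48418436 -1.86703543  0.9755866 ]
{'t': 0.1, 'joints': array([-1.37797440e+00,  2.87133600e-01,  1.57807257e+00,  3.63115855e-05,
        1.27860416e+00, -1.49994480e-01]), 'qd': array([-0.00047532, -0.00202737, -0.00406455, -0.00044548,  0.00032373,
       -0.00030026]), 'joint_torque': array([ 6.47109719e-04, -4.07297122e+01, -2.93699509e+01, -1.53579590e-04,
        3.44018648e-03,  1.26824546e-05]), 'tool_pos': array([ 0.22681629, -0.63510187,  0.23002509]), 'tool_rot': array([-3.09337173e+00, -5.35467181e-01,  1.99854255e-05]), 'contact_force': array([-0.16275389,  0.39672597, -0.71583691]), 'wrist_torque': array([0.02663824, 0.00056178, 0.00678538]), 'grasp_force': 0.0, 'opening': 1.0016674537652461} 0.0187
```

View pics/top0.png

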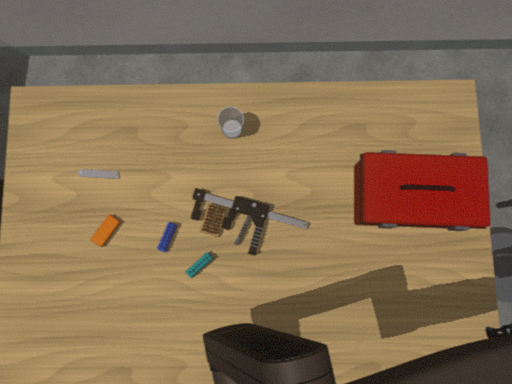

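View pics/scene0.png

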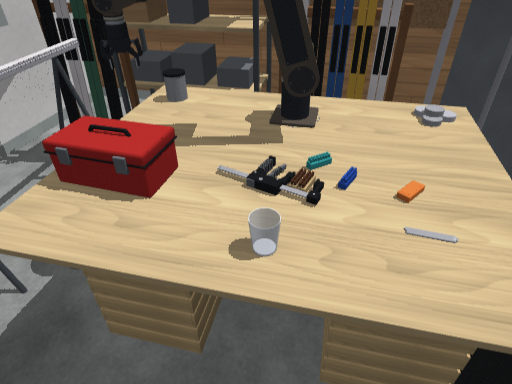

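The top view shows the clamp with its end jaw near (199,195), housing near (250,208), handle end near (254,252) and bar tail near (307,226). The blue and turquoise decoys are at (167,237) and (199,265). I'll enlarge the clamp area.

```bash
python3 - <<'E'
from h import *
im=load('top0.png')
c=im['color'][175:275,180:320,::-1]
cv2.imwrite('pics/c0.png',cv2.resize(c,None,fx=5.7,fy=5.7,interpolation=cv2.INTER_CUBIC))
for u,v in((307,226),(199,195),(254,252),(250,208)):print(ground(im,u,v,.03))
E
```

```text
[ 0.4923683 -0.1840544  0.03     ]
[0.59212889 0.14066433 0.03      ]
[ 0.41769483 -0.02347468  0.03      ]
[ 0.54972477 -0.01366662  0.03      ]
```

View pics/c0.png

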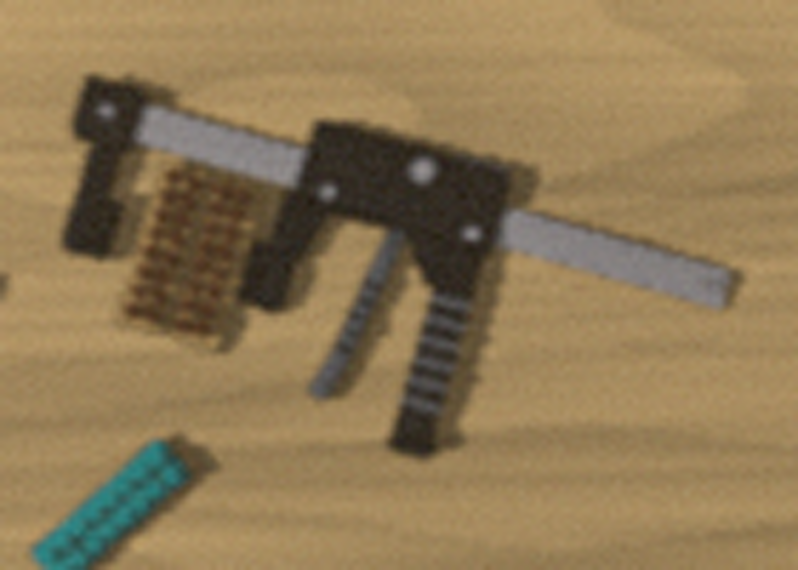

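The crop shows the housing corners (320,122) and (530,165), pivot pin (422,170), handle end corners (390,445) and (433,455), and trigger tip (320,392), all in crop pixels. I'll fit the clamp pose to these.

```bash
python3 - <<'E'
from h import *
from scipy.optimize import least_squares
im=load('top0.png')
# crop px, clamp xy z
P=[((318,122),(28,63),36),((533,168),(28,-47),36),((422,170),(15,0),36),((390,447),(-130,-22),34),((434,455),(-130,-44),34),((280,308),(-78,60),34)]
W=np.array([ground(im,180+(p[0]+.5)/5.7-.5,175+(p[1]+.5)/5.7-.5,z/1e3)[:2] for p,c,z in P]);C=np.array([c for p,c,z in P])/1e3
rot=lambda a:np.array([[np.cos(a),-np.sin(a)],[np.sin(a),np.cos(a)]])
s=least_squares(lambda q:(C@rot(q[2]).T+q[:2]-W).ravel(),[.54,0,-.3],loss='soft_l1',f_scale=.003)
print(s.x,(s.fun.reshape(-1,2)*1e3).round(1))
o=s.x[:2];r=rot(s.x[2]);np.save('clamp.npy',s.x)
for n,c in dict(trig=(-94,15),handle=(-95,-33),graspc=(-94,-11.5)).items():print(n,o+r@np.array(c)/1e3)
for n,p,z in(('trigtip',(322,392),28),('endjawface top',(130,230),34)):
  w=ground(im,180+p[0]/5.7,175+p[1]/5.7,z/1e3)[:2];print(n,r.T@(w-o)*1e3)
st=sensors.read_state();T=R.from_rotvec(st['tool_rot']).as_matrix();print(T.round(3))
E
```

```text
[ 0.54565432 -0.02352793 -0.28649652] [[ 4.  -0.9]
 [-0.5  7. ]
 [ 0.3 -3. ]
 [-0.2 -2.3]
 [-1.9 -0.5]
 [-0.4  5. ]]
trig [0.45972468 0.01742443]
handle [ 0.44520096 -0.02833649]
graspc [ 0.45223596 -0.00799542]
trigtip [-113.15144743   20.85171758]
endjawface top [-58.56333269 141.32817514]
[[ 0.942  0.336 -0.   ]
 [ 0.336 -0.942  0.002]
 [ 0.    -0.002 -1.   ]]
```

The rows are not in the units I measure in: turns go in shares of pi rad. I convert before sending: 0.628 rad is 0.1999.

Emit:
creep_tool(plan={"motion": [[1, 0.05, -0.06, 0, 0, 0, 0.0318], [1, 0.1, -0.12, 0, 0, 0, 0.0637], [1, 0.145, -0.18, 0, 0, 0, 0.0955], [1, 0.19, -0.24, 0, 0, 0, 0.1273], [1, 0.24, -0.3, 0, 0, 0, 0.1592], [1, 0.28, -0.35, 0, 0, 0, 0.1999], [1, 0.32, -0.39, 0, 0, 0, 0.1999], [1, 0.35, -0.43, 0, 0, 0, 0.1999]]})

```text
t: 1.1
tool_pos: [0.3936, -0.1624, 0.2311]
tool_rot: [-3.11, 0.447, -0.001]
contact_force: [0.9, 0.1, -0.3]
opening: 0.993
grasp_force: 0.0
```

```bash
python3 - <<'E'
from h import *
st=sensors.read_state();T=R.from_rotvec(st['tool_rot']).as_matrix();print(T.round(3))
print(T.T@(np.array([.452,-.008,.2])-st['tool_pos']))
E
```

```text
[[ 0.959 -0.282  0.   ]
 [-0.282 -0.959 -0.   ]
 [ 0.    -0.    -1.   ]]
[ 0.01247833 -0.16457011  0.03113367]
```

Emit:
creep_tool(plan={"motion": [[1, 0.004, -0.05, 0.01, 0, 0, 0], [1, 0.008, -0.1, 0.02, 0, 0, 0], [1, 0.012, -0.145, 0.03, 0, 0, 0], [1, 0.0125, -0.165, 0.03, 0, 0, 0], [1, 0.0125, -0.165, 0.03, 0, 0, 0], [1, 0.0125, -0.165, 0.03, 0, 0, 0]]})

```text
t: 1.85
tool_pos: [0.4517, -0.01, 0.2012]
tool_rot: [3.109, -0.447, -0.001]
contact_force: [-0.6, -0.2, 0.4]
opening: 1.001
grasp_force: 0.0
```

```bash
python3 - <<'E'
from h import *
im=snap('wrist','w1.png');print(im['vfov'],im['cx'],im['cy'],im['xyz'],im['orientation'])
cv2.imwrite('pics/w1b.png',cv2.resize(im['color'][:,:,::-1],None,fx=1.5,fy=1.5,interpolation=cv2.INTER_CUBIC))
E
```

```text
65.70646984690485 255.90707842272246 183.77897226081302 [ 0.52921182 -0.03216851  0.34385652] [ 1.75199101 -2.34081915 -0.38002125]
```

View pics/w1b.png

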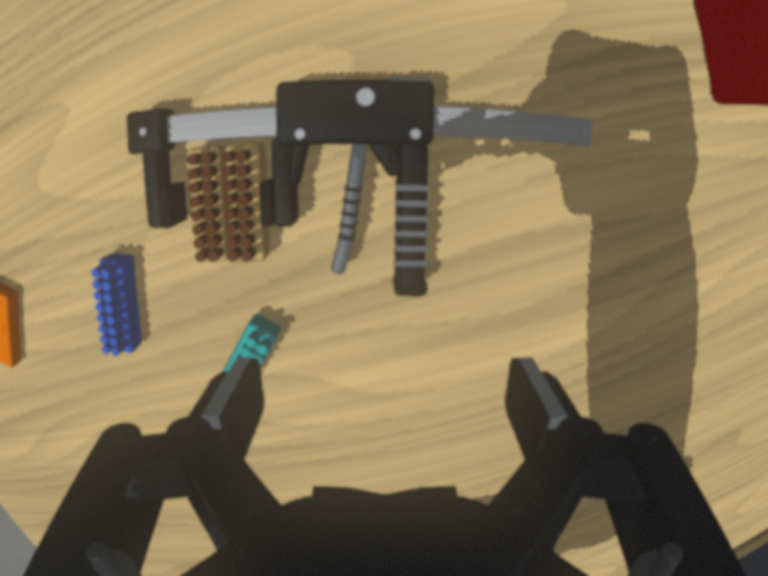

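The wrist view shows the pivot pin at (366,97), housing corners at (278,86), (433,83) and (433,142), handle end at (396–427,292) and trigger tip at (338,271), in 1.5x pixels. I'll refit using these.

```bash
cat > fit.py <<'E'
from h import *
from scipy.optimize import least_squares
rot=lambda a:np.array([[np.cos(a),-np.sin(a)],[np.sin(a),np.cos(a)]])
def fit(im,P,k):
    W=np.array([ground(im,(p[0]+.5)/k-.5,(p[1]+.5)/k-.5,z/1e3,True)[:2] for p,c,z in P]);C=np.array([c for p,c,z in P])/1e3
    s=least_squares(lambda q:(C@rot(q[2]).T+q[:2]-W).ravel(),[.54,0,-.3],loss='soft_l1',f_scale=.002)
    print(s.x,(s.fun.reshape(-1,2)*1e3).round(1).tolist());np.save('clamp.npy',s.x)
    return s.x
def toclamp(q,w): return rot(q[2]).T@(np.array(w)[:2]-q[:2])*1e3
def plan(q,c,z):
    st=sensors.read_state();T=R.from_rotvec(st['tool_rot']).as_matrix()
    w=q[:2]+rot(q[2])@np.array(c)/1e3
    print('target',w,'tool delta',T.T@(np.array([*w,z])-st['tool_pos']),'TCP in clamp',toclamp(q,st['tool_pos']),'yaw err',np.arctan2(T[1,0],T[0,0])-q[2])
E
python3 - <<'E'
from fit import *
im=load('w1.png')
P=[((278,86),(28,63),36),((433,83),(28,-47),36),((366,97),(15,0),36),((433,141),(-18,-47),36),((396,292),(-130,-22),34),((427,292),(-130,-44),34),((278,143),(-18,63),36)]
q=fit(im,P,1.5)
for n,p,z in(('trigtip',(338,270),28),('endpad',(184,205),34),('nearpad',(263,205),34),('brushtop corners',(190,150),62),('',(258,150),62),('',(258,260),62),('',(195,260),62)):
  print(n,toclamp(q,ground(im,p[0]/1.5,p[1]/1.5,z/1e3,True)).round(1))
plan(q,(-94,-11.5),.1)
E
```

```text
[ 0.54332934 -0.02368699 -0.28392757] [[5.2, 1.2], [4.0, -2.8], [1.7, -0.4], [-1.4, -1.0], [-2.9, -0.3], [-2.5, 0.8], [-0.7, 2.1]]
trigtip [-112.2   22.1]
endpad [-58.5 137.7]
nearpad [-61.   74.6]
brushtop corners [-17.1 116.5]
 [-20.3  68.3]
 [-94.  73.]
 [-93.5 120.2]
target [ 0.44987138 -0.00839452] tool delta [-0.00230195 -0.00131818  0.10131544] TCP in clamp [-91.70103896 -12.79327679] yaw err -0.002154389303335391
```

Emit:
creep_tool(plan={"motion": [[1, -0.001, -0.001, 0.06, 0, 0, 0], [1, -0.001, -0.001, 0.11, 0, 0, 0], [1, -0.001, -0.001, 0.15, 0, 0, 0], [1, -0.001, -0.001, 0.17, 0, 0, 0], [1, -0.001, -0.001, 0.18, 0, 0, 0], [1, -0.001, -0.001, 0.18, 0, 0, 0]]}, grip_n=20)

```text
t: 2.65
tool_pos: [0.4512, -0.0089, 0.0213]
tool_rot: [-3.109, 0.448, 0.001]
contact_force: [0.7, 0.3, 0.2]
opening: 0.998
grasp_force: 0.0
```

```bash
python3 - <<'E'
from fit import *
im=snap('wrist','w2.png')
cv2.imwrite('pics/w2b.png',cv2.resize(im['color'][:,:,::-1],None,fx=1.5,fy=1.5,interpolation=cv2.INTER_CUBIC))
plan(np.load('clamp.npy'),(-94,-11.5),.005)
E
```

```text
target [ 0.44987138 -0.00839452] tool delta [-2.03334077e-03  1.81461771e-05  1.69903342e-02] TCP in clamp [-91.98606377 -11.48643109] yaw err -0.0021126712716194596
```

View pics/w2b.png

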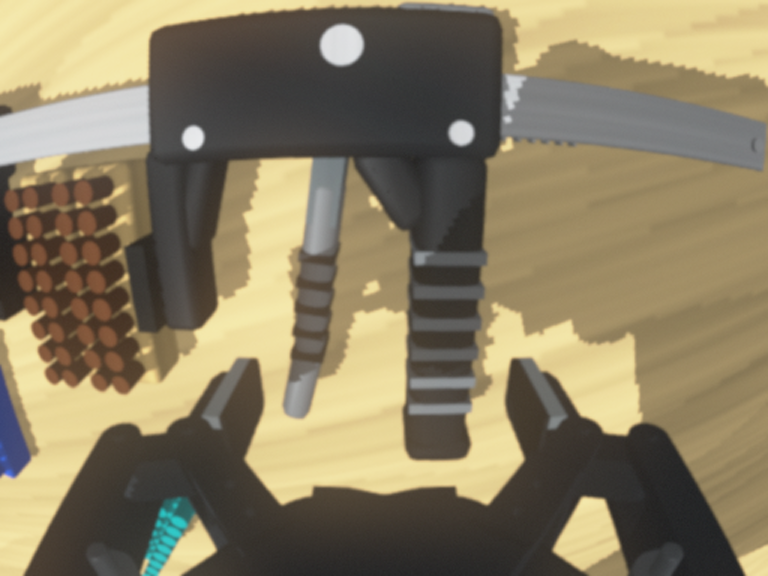

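The fingers straddle the trigger and handle with clearance. The pads, at rows 362–410, look close to the trigger's outer end at row 415, so I'll check this by projection.

```bash
python3 - <<'E'
from fit import *
im=load('w2.png');q=np.load('clamp.npy')
def proj(w):
    d=Rm(im['orientation']).T@(np.array(w)-im['xyz']);f=192/np.tan(np.radians(im['vfov'])/2)
    r=np.hypot(d[0],d[1]);t=np.arctan2(r,d[2]);return (1.5*np.array([im['cx'],im['cy']])+1.5*f*t*d[:2]/r).round()
st=sensors.read_state();T=R.from_rotvec(st['tool_rot']).as_matrix()
for p in((.011,.0425,-.013),(-.011,.0425,-.013),(.011,-.0425,-.013),(-.011,-.0425,-.013)):print(p,proj(st['tool_pos']+T@p))
P=[((151,31),(28,63),36),((498,13),(28,-47),36),((342,45),(15,0),36),((499,153),(-18,-47),36),((405,458),(-130,-22),34),((468,458),(-130,-44),34),((150,157),(-18,63),36)]
q=fit(im,P,1.5)
for n,p,z in(('trigtip',(297,418),28),):print(n,toclamp(q,ground(im,p[0]/1.5,p[1]/1.5,z/1e3,True)))
plan(q,(-94,-11.5),.005)
E
```

```text
(0.011, 0.0425, -0.013) [512. 349.]
(-0.011, 0.0425, -0.013) [504. 403.]
(0.011, -0.0425, -0.013) [258. 349.]
(-0.011, -0.0425, -0.013) [266. 403.]
[ 0.54339485 -0.02330968 -0.29523498] [[4.5, 1.7], [1.9, -3.5], [1.3, -0.6], [-1.8, -1.4], [-2.0, -0.6], [-0.5, 1.5], [-1.2, 2.4]]
trigtip [-114.47029155   20.24127981]
target [ 0.45011578 -0.00696144] tool delta [-0.00220322 -0.00142567  0.01699017] TCP in clamp [-91.80319947 -12.90585264] yaw err 0.0091947433685442
```

Emit:
creep_tool(plan={"motion": [[1, 0.003, -0.001, 0.008, 0, 0, 0], [1, 0.003, -0.001, 0.016, 0, 0, 0], [0.8, 0.003, -0.001, 0.016, 0, 0, 0], [0.8, 0.003, -0.001, 0.016, 0, 0, 0], [0.8, 0.003, -0.001, 0.016, 0, 0, 0]]}, grip_n=20)

```text
t: 3.32
tool_pos: [0.4543, -0.008, 0.0053]
tool_rot: [-3.109, 0.446, 0.0]
contact_force: [0.3, 1.0, -0.7]
opening: 0.8
grasp_force: 0.7
```

Emit:
creep_tool(plan={"motion": [[0.76, 0, 0, 0, 0, 0, 0], [0.76, 0, 0, 0, 0, 0, 0]]})

```text
t: 3.58
tool_pos: [0.4543, -0.0084, 0.0055]
tool_rot: [3.109, -0.446, -0.001]
contact_force: [-1.9, -0.5, 2.5]
opening: 0.759
grasp_force: 2.0
```

Emit:
creep_tool(plan={"motion": [[0.7, 0, 0.0025, 0, 0, 0, 0], [0.64, 0, 0.005, 0, 0, 0, 0], [0.58, 0, 0.0075, 0, 0, 0, 0], [0.52, 0, 0.01, 0, 0, 0, 0], [0.46, 0, 0.0125, 0, 0, 0, 0], [0.4, 0, 0.015, 0, 0, 0, 0], [0.35, 0, 0.015, 0, 0, 0, 0], [0.35, 0, 0.015, 0, 0, 0, 0]]}, grip_n=20)

```text
t: 4.58
tool_pos: [0.4518, -0.0223, 0.0072]
tool_rot: [-3.108, 0.447, -0.004]
contact_force: [-2.7, 3.1, 12.5]
opening: 0.412
grasp_force: 20.5
```

Emit:
creep_tool(plan={"motion": [[0.33, 0, 0, -0.003, 0, 0, 0], [0.33, 0, 0, -0.003, 0, 0, 0]]}, grip_n=20)

```text
t: 4.82
tool_pos: [0.4502, -0.0226, 0.008]
tool_rot: [-3.109, 0.447, -0.001]
contact_force: [2.2, 0.3, -2.4]
opening: 0.412
grasp_force: 20.5
```

```bash
python3 - <<'E'
from fit import *
im=snap('wrist','w3.png')
cv2.imwrite('pics/w3b.png',cv2.resize(im['color'][:,:,::-1],None,fx=1.5,fy=1.5,interpolation=cv2.INTER_CUBIC))
E
```

```text
(no output)
```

View pics/w3b.png

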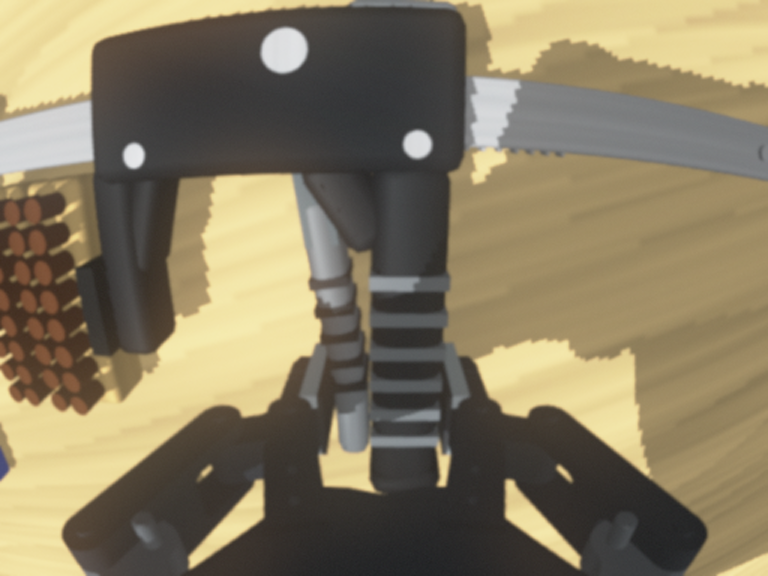

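The trigger is pulled in against the handle, its tip now at (352,445) right beside it. The brush is undisturbed. I'll squeeze a little harder, since the jaws can't have bitten yet, to be sure of the stop. Then I'll release.

Emit:
creep_tool(plan={"motion": [[0.33, 0, 0, 0, 0, 0, 0], [0.33, 0, 0, 0, 0, 0, 0]]}, grip_n=30)

```text
t: 5.12
tool_pos: [0.4501, -0.0227, 0.0081]
tool_rot: [-3.109, 0.447, 0.0]
contact_force: [1.9, 0.8, -2.6]
opening: 0.402
grasp_force: 29.4
```

Emit:
creep_tool(plan={"motion": [[0.46, 0, -0.0025, 0, 0, 0, 0], [0.52, 0, -0.005, 0, 0, 0, 0], [0.58, 0, -0.0075, 0, 0, 0, 0], [0.64, 0, -0.01, 0, 0, 0, 0], [0.7, 0, -0.0125, 0, 0, 0, 0], [0.8, 0, -0.015, 0, 0, 0, 0], [0.82, 0, -0.015, 0, 0, 0, 0], [0.82, 0, -0.015, 0, 0, 0, 0]]}, grip_n=20)

```text
t: 6.12
tool_pos: [0.4548, -0.0082, 0.0086]
tool_rot: [-3.109, 0.447, -0.002]
contact_force: [0.9, 1.2, 0.3]
opening: 0.822
grasp_force: 0.6
```

```bash
python3 - <<'E'
from fit import *
im=snap('wrist','w4.png')
c=im['color'][:,:,::-1]
c=np.hstack([load('w2.png')['color'][:,:,::-1],c])
cv2.imwrite('pics/w4b.png',cv2.resize(c,(800,300),interpolation=cv2.INTER_AREA))
E
```

```text
(no output)
```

View pics/w4b.png

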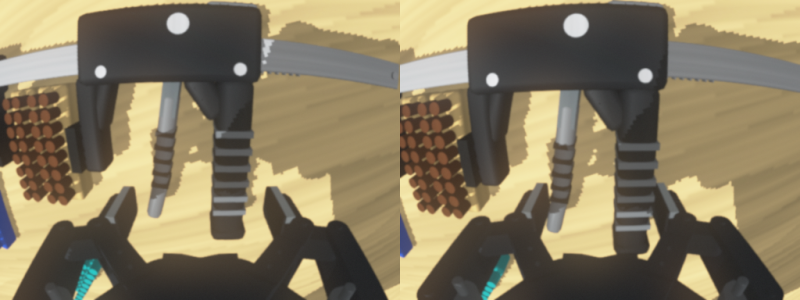

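Left is before, right is now. The trigger has sprung back and the clamp has hardly moved. Second stroke.

Emit:
creep_tool(plan={"motion": [[0.7, 0, 0.0025, 0, 0, 0, 0], [0.64, 0, 0.005, 0, 0, 0, 0], [0.58, 0, 0.0075, 0, 0, 0, 0], [0.52, 0, 0.01, 0, 0, 0, 0], [0.46, 0, 0.0125, 0, 0, 0, 0], [0.4, 0, 0.015, 0, 0, 0, 0], [0.33, 0, 0.015, 0, 0, 0, 0], [0.33, 0, 0.015, 0, 0, 0, 0]]}, grip_n=28)

```text
t: 7.18
tool_pos: [0.4516, -0.0224, 0.0104]
tool_rot: [-3.109, 0.446, -0.003]
contact_force: [-1.9, 5.7, 14.1]
opening: 0.403
grasp_force: 27.7
```

Emit:
creep_tool(plan={"motion": [[0.33, 0, 0, 0, 0, 0, 0], [0.33, 0, 0, 0, 0, 0, 0]]})

```text
t: 7.42
tool_pos: [0.4516, -0.0224, 0.0104]
tool_rot: [-3.109, 0.446, -0.003]
contact_force: [-2.4, 5.6, 12.7]
opening: 0.403
grasp_force: 27.7
```

```bash
python3 - <<'E'
from fit import *
im=snap('top','t5.png')
E
```

Emit:
creep_tool(plan={"motion": [[0.46, 0, -0.0025, 0, 0, 0, 0], [0.52, 0, -0.005, 0, 0, 0, 0], [0.58, 0, -0.0075, 0, 0, 0, 0], [0.64, 0, -0.01, 0, 0, 0, 0], [0.7, 0, -0.0125, 0, 0, 0, 0], [0.8, 0, -0.015, 0, 0, 0, 0], [0.82, 0, -0.015, 0, 0, 0, 0], [0.82, 0, -0.015, 0, 0, 0, 0]]}, grip_n=20)

```text
t: 8.48
tool_pos: [0.454, -0.0079, 0.008]
tool_rot: [-3.109, 0.446, 0.001]
contact_force: [0.3, 1.9, -0.7]
opening: 0.818
grasp_force: 0.7
```

Emit:
creep_tool(plan={"motion": [[0.7, 0, 0.0025, 0, 0, 0, 0], [0.64, 0, 0.005, 0, 0, 0, 0], [0.58, 0, 0.0075, 0, 0, 0, 0], [0.52, 0, 0.01, 0, 0, 0, 0], [0.46, 0, 0.0125, 0, 0, 0, 0], [0.4, 0, 0.015, 0, 0, 0, 0], [0.33, 0, 0.015, 0, 0, 0, 0], [0.33, 0, 0.015, 0, 0, 0, 0]]}, grip_n=20)

```text
t: 9.48
tool_pos: [0.4516, -0.0224, 0.0103]
tool_rot: [-3.109, 0.446, -0.003]
contact_force: [-1.9, 5.7, 12.2]
opening: 0.414
grasp_force: 20.5
```

```bash
python3 - <<'E'
from fit import *
im=snap('wrist','w6.png')
E
```

Emit:
creep_tool(plan={"motion": [[0.46, 0, -0.0025, 0, 0, 0, 0], [0.52, 0, -0.005, 0, 0, 0, 0], [0.58, 0, -0.0075, 0, 0, 0, 0], [0.64, 0, -0.01, 0, 0, 0, 0], [0.7, 0, -0.0125, 0, 0, 0, 0], [0.8, 0, -0.015, 0, 0, 0, 0], [0.82, 0, -0.015, 0, 0, 0, 0], [0.82, 0, -0.015, 0, 0, 0, 0]]}, grip_n=20)

```text
t: 10.52
tool_pos: [0.4541, -0.008, 0.0081]
tool_rot: [-3.109, 0.446, 0.001]
contact_force: [0.1, 0.2, -0.2]
opening: 0.821
grasp_force: 0.3
```

```bash
python3 - <<'E'
from fit import *
im=snap('top','t6.png')
a=[cv2.resize(load(n)['color'][180:270,180:280,::-1],(400,360),interpolation=cv2.INTER_CUBIC) for n in('top0.png','t6.png')]
cv2.imwrite('pics/t6b.png',np.hstack(a))
E
```

```text
(no output)
```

View pics/t6b.png

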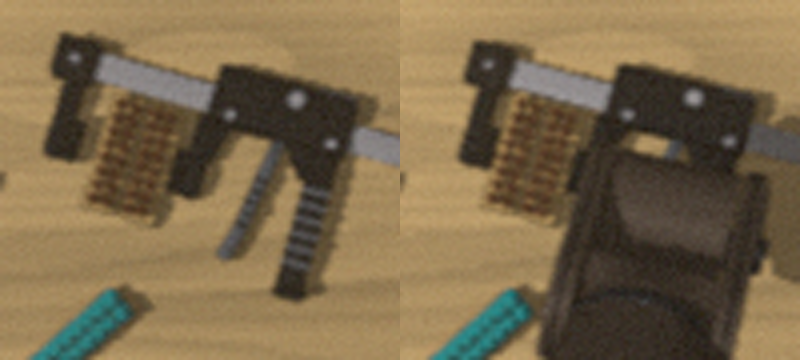

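The end jaw has closed to almost touch the far half (right panel, jaw at (480,160)). The brush halves are undisturbed. Fourth stroke, at a gentle 20 N.

Emit:
creep_tool(plan={"motion": [[0.7, 0, 0.0025, 0, 0, 0, 0], [0.64, 0, 0.005, 0, 0, 0, 0], [0.58, 0, 0.0075, 0, 0, 0, 0], [0.52, 0, 0.01, 0, 0, 0, 0], [0.46, 0, 0.0125, 0, 0, 0, 0], [0.4, 0, 0.015, 0, 0, 0, 0], [0.33, 0, 0.015, 0, 0, 0, 0], [0.33, 0, 0.015, 0, 0, 0, 0]]}, grip_n=20)

```text
t: 11.58
tool_pos: [0.4518, -0.0224, 0.0103]
tool_rot: [-3.109, 0.445, -0.004]
contact_force: [-2.3, 4.3, 11.4]
opening: 0.406
grasp_force: 20.6
```

Emit:
creep_tool(plan={"motion": [[0.46, 0, -0.0025, 0, 0, 0, 0], [0.52, 0, -0.005, 0, 0, 0, 0], [0.58, 0, -0.0075, 0, 0, 0, 0], [0.64, 0, -0.01, 0, 0, 0, 0], [0.7, 0, -0.0125, 0, 0, 0, 0], [0.8, 0, -0.015, 0, 0, 0, 0], [0.82, 0, -0.015, 0, 0, 0, 0], [0.82, 0, -0.015, 0, 0, 0, 0]]}, grip_n=20)

```text
t: 12.58
tool_pos: [0.454, -0.008, 0.0081]
tool_rot: [-3.109, 0.446, 0.001]
contact_force: [0.0, 1.1, -1.4]
opening: 0.819
grasp_force: 0.4
```

Emit:
creep_tool(plan={"motion": [[0.7, 0, 0.0025, 0, 0, 0, 0], [0.64, 0, 0.005, 0, 0, 0, 0], [0.58, 0, 0.0075, 0, 0, 0, 0], [0.55, 0, 0.009, 0, 0, 0, 0], [0.55, 0, 0.009, 0, 0, 0, 0]]}, grip_n=20)

```text
t: 13.2
tool_pos: [0.4528, -0.0167, 0.0094]
tool_rot: [-3.108, 0.448, -0.002]
contact_force: [-0.7, 3.9, 6.5]
opening: 0.548
grasp_force: 5.6
```

Emit:
creep_tool(plan={"motion": [[0.52, 0, 0.001, 0, 0, 0, 0], [0.49, 0, 0.0025, 0, 0, 0, 0], [0.46, 0, 0.004, 0, 0, 0, 0], [0.46, 0, 0.004, 0, 0, 0, 0]]}, grip_n=20)

```text
t: 13.7
tool_pos: [0.452, -0.0202, 0.0101]
tool_rot: [-3.108, 0.447, -0.003]
contact_force: [-1.5, 6.1, 11.4]
opening: 0.464
grasp_force: 11.5
```

Emit:
creep_tool(plan={"motion": [[0.43, 0, 0.001, 0, 0, 0, 0], [0.4, 0, 0.002, 0, 0, 0, 0], [0.33, 0, 0.002, 0, 0, 0, 0], [0.33, 0, 0.002, 0, 0, 0, 0]]}, grip_n=20)

```text
t: 14.2
tool_pos: [0.4516, -0.022, 0.0105]
tool_rot: [-3.107, 0.447, -0.003]
contact_force: [-4.0, 6.4, 14.6]
opening: 0.415
grasp_force: 18.0
```

```bash
python3 - <<'E'
from fit import *
im=snap('top','t7.png')
a=[cv2.resize(load(n)['color'][180:270,180:280,::-1],(400,360),interpolation=cv2.INTER_CUBIC) for n in('t6.png','t7.png')]
cv2.imwrite('pics/t7b.png',np.hstack(a))
E
```

```text
(no output)
```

View pics/t7b.png

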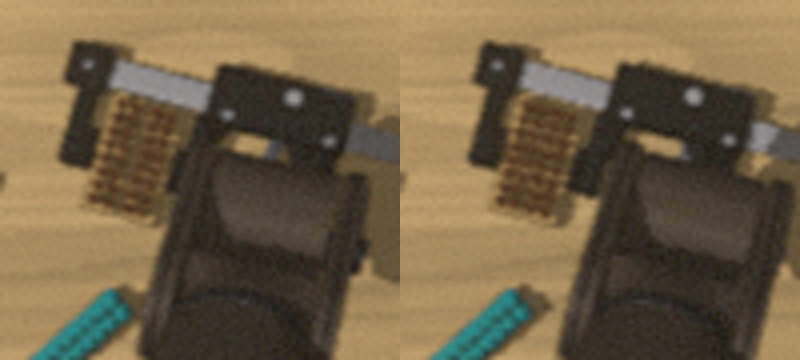

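The halves have been pushed together (right panel, bristles at (540,160) with no gap). I'll let the 20 N settle, release, and stroke again, looking for an early stall.

Emit:
creep_tool(plan={"motion": [[0.33, 0, 0, 0, 0, 0, 0], [0.33, 0, 0, 0, 0, 0, 0]]}, grip_n=20)

```text
t: 14.5
tool_pos: [0.4516, -0.022, 0.0105]
tool_rot: [-3.107, 0.447, -0.002]
contact_force: [-2.7, 6.3, 14.0]
opening: 0.42
grasp_force: 18.0
```

Emit:
creep_tool(plan={"motion": [[0.46, 0, -0.0025, 0, 0, 0, 0], [0.52, 0, -0.005, 0, 0, 0, 0], [0.58, 0, -0.0075, 0, 0, 0, 0], [0.64, 0, -0.01, 0, 0, 0, 0], [0.7, 0, -0.0125, 0, 0, 0, 0], [0.8, 0, -0.015, 0, 0, 0, 0], [0.82, 0, -0.015, 0, 0, 0, 0], [0.82, 0, -0.015, 0, 0, 0, 0]]}, grip_n=20)

```text
t: 15.5
tool_pos: [0.454, -0.0079, 0.008]
tool_rot: [-3.109, 0.446, 0.002]
contact_force: [0.9, 1.7, -1.2]
opening: 0.82
grasp_force: 0.7
```

Emit:
creep_tool(plan={"motion": [[0.7, 0, 0.0025, 0, 0, 0, 0], [0.64, 0, 0.005, 0, 0, 0, 0], [0.58, 0, 0.0075, 0, 0, 0, 0], [0.55, 0, 0.009, 0, 0, 0, 0], [0.55, 0, 0.009, 0, 0, 0, 0]]}, grip_n=20)

```text
t: 16.12
tool_pos: [0.4522, -0.0166, 0.01]
tool_rot: [-3.108, 0.448, 0.001]
contact_force: [-3.8, 3.9, 11.9]
opening: 0.554
grasp_force: 12.2
```

Emit:
creep_tool(plan={"motion": [[0.52, 0, 0.001, 0, 0, 0, 0], [0.49, 0, 0.0025, 0, 0, 0, 0], [0.46, 0, 0.004, 0, 0, 0, 0], [0.46, 0, 0.004, 0, 0, 0, 0]]}, grip_n=20)

```text
t: 16.62
tool_pos: [0.4517, -0.0196, 0.0106]
tool_rot: [-3.107, 0.446, 0.0]
contact_force: [-3.2, 9.3, 16.2]
opening: 0.486
grasp_force: 18.3
```

It has bitten: the trigger stalls at 18 N with opening 0.486. I'll press moderately to 24 N, then release and back off.

Emit:
creep_tool(plan={"motion": [[0.45, 0, 0, 0, 0, 0, 0], [0.42, 0, 0, 0, 0, 0, 0], [0.38, 0, 0, 0, 0, 0, 0], [0.38, 0, 0, 0, 0, 0, 0]]}, grip_n=24)

```text
t: 17.12
tool_pos: [0.4516, -0.0202, 0.0108]
tool_rot: [-3.109, 0.444, 0.001]
contact_force: [-5.7, 6.0, 17.3]
opening: 0.474
grasp_force: 22.0
```

Emit:
creep_tool(plan={"motion": [[0.5, 0, -0.002, 0, 0, 0, 0], [0.55, 0, -0.005, 0, 0, 0, 0], [0.6, 0, -0.0075, 0, 0, 0, 0], [0.7, 0, -0.01, 0, 0, 0, 0], [0.8, 0, -0.0125, 0, 0, 0, 0], [0.9, 0, -0.0125, 0, 0, 0, 0], [0.9, 0, -0.0125, 0, 0, 0, 0]]}, grip_n=20)

```text
t: 18.0
tool_pos: [0.4538, -0.0086, 0.008]
tool_rot: [3.11, -0.446, -0.002]
contact_force: [-0.9, -0.3, -0.6]
opening: 0.9
grasp_force: 0.0
```

```bash
python3 - <<'E'
from fit import *
im=snap('wrist','w8.png')
cv2.imwrite('pics/w8b.png',cv2.resize(im['color'][:,:,::-1],None,fx=1.5,fy=1.5,interpolation=cv2.INTER_CUBIC))
E
```

```text
(no output)
```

View pics/w8b.png

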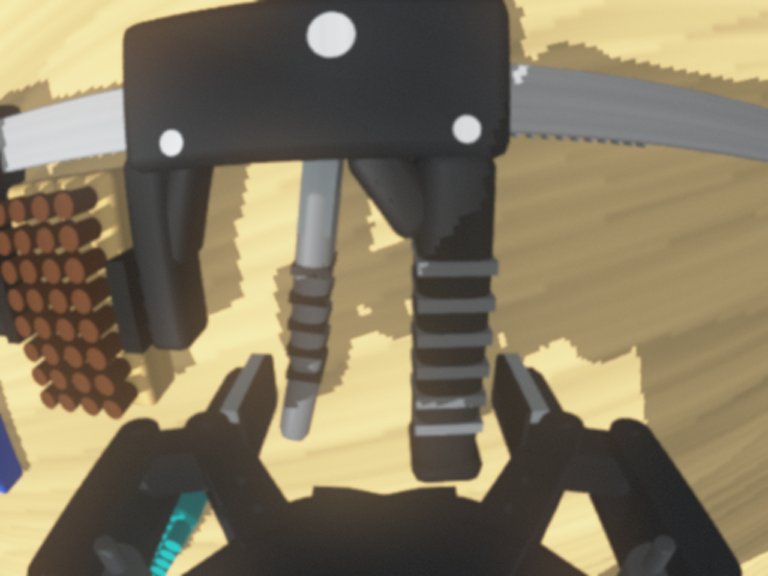

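The trigger has sprung back (tip at (297,430)), the clamp is flat, and the halves are between the pads. One more gentle stroke to confirm the bite.

Emit:
creep_tool(plan={"motion": [[0.8, 0, 0, 0, 0, 0, 0], [0.7, 0, 0.0025, 0, 0, 0, 0], [0.64, 0, 0.005, 0, 0, 0, 0], [0.6, 0, 0.007, 0, 0, 0, 0], [0.6, 0, 0.007, 0, 0, 0, 0]]}, grip_n=22)

```text
t: 18.68
tool_pos: [0.4529, -0.0151, 0.0096]
tool_rot: [-3.108, 0.448, -0.0]
contact_force: [-2.0, 4.0, 9.0]
opening: 0.602
grasp_force: 8.3
```

Emit:
creep_tool(plan={"motion": [[0.57, 0, 0.001, 0, 0, 0, 0], [0.53, 0, 0.0025, 0, 0, 0, 0], [0.48, 0, 0.004, 0, 0, 0, 0], [0.44, 0, 0.004, 0, 0, 0, 0], [0.44, 0, 0.004, 0, 0, 0, 0]]}, grip_n=22)

```text
t: 19.3
tool_pos: [0.4518, -0.0193, 0.0107]
tool_rot: [-3.11, 0.446, 0.002]
contact_force: [-6.9, 2.9, 18.4]
opening: 0.498
grasp_force: 19.8
```

It stalls early again, so the bite is firm. Release and lift clear.

Emit:
creep_tool(plan={"motion": [[0.55, 0, -0.002, 0, 0, 0, 0], [0.6, 0, -0.005, 0, 0, 0, 0], [0.7, 0, -0.0085, 0, 0, 0, 0], [0.8, 0, -0.011, 0, 0, 0, 0], [0.95, 0, -0.011, 0, 0, 0, 0], [1, 0, -0.011, 0, 0, 0, 0], [1, 0, -0.011, 0, 0, 0, 0]]}, grip_n=20)

```text
t: 20.18
tool_pos: [0.454, -0.0086, 0.0082]
tool_rot: [-3.11, 0.446, 0.001]
contact_force: [-0.6, 0.1, -1.0]
opening: 1.0
grasp_force: 0.0
```

Emit:
creep_tool(plan={"motion": [[1, 0, 0, -0.015, 0, 0, 0], [1, 0, 0, -0.03, 0, 0, 0], [1, 0, 0, -0.06, 0, 0, 0], [1, 0, 0, -0.11, 0, 0, 0], [1, 0, 0, -0.16, 0, 0, 0], [1, 0, 0, -0.18, 0, 0, 0], [1, 0, 0, -0.18, 0, 0, 0]]})

```text
t: 21.05
tool_pos: [0.4557, -0.009, 0.1917]
tool_rot: [3.109, -0.446, 0.011]
contact_force: [0.0, -0.2, -0.6]
opening: 1.001
grasp_force: 0.0
```

```bash
python3 - <<'E'
from fit import *
im=snap('wrist','w9.png')
cv2.imwrite('pics/w9b.png',cv2.resize(im['color'][:,:,::-1],None,fx=1.5,fy=1.5,interpolation=cv2.INTER_CUBIC))
E
```

```text
(no output)
```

View pics/w9b.png

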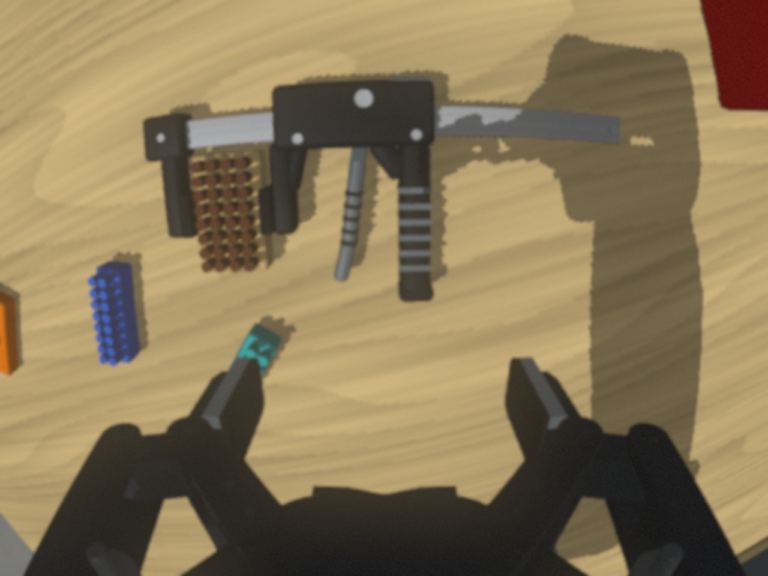

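The end jaw at (178,230) is against the halves at (230,215). They are closed with even ends, the trigger is at rest and the gripper is clear. I'll hand the job in.

```bash
python3 -c "
from rig import order
print(order.finish_job())"
```

```text
the job is handed in; nothing more can be done
None
```

I pumped the clamp closed on the brush in seven strokes, the last two stalling early at 20–22 N on the trigger. The final picture shows the halves closed with ends even and the clamp released. The job is handed in at about 21 s, but no verdict came back.

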